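Draw the cork facade from the leaning stack and set it on the display stand

TASK

Draw the cork-brown facade panel out of the stack of three leaning in the green rack, and set it down, tower up and centred, on the empty blue display stand so that its foot is in the tray close to the back and it leans against the back board. Do not drop it, and leave the other two panels leaning in the rack where they are.

Things in the scene. Friction and masses are not known exactly. Their poses are not given: they have to be found in the camera images.
- cork_panel: Cork-brown facade panel, 0.11 kg, 10 mm thick: body 160 wide x 90 tall, plus a tower 34 wide rising from its middle to 135 mm above the bottom edge. Origin: middle of the bottom edge, mid-thickness. x: through the thickness, away from the rack's back board; y: along the width; z: up the panel. Starts leaning 12 deg, top towards the robot side, gripped best by its tower, which stands clear.
- white_panel: White panel, loose, size and axes as the cork one, but its tower's middle is at y = +58 mm. The three panels lean in touch, one before another in any order, in a fixed green rack shaped like the blue stand; only their towers rise above the 90 mm bodies. Rack and stand may be on either side.
- grey_panel: Dark grey panel with white windows, loose, size and axes as the cork one, but its tower's middle is at y = -58 mm. It leans in the same rack.
- stand: Empty blue stand, fixed, 200 wide (y): tray floor 8 mm above the table, back board 70 tall leaning 0.21 rad to -x (robot side). Origin: on the table under the line where board and floor meet, mid-width; z up, x level, out of the board's face. Floor free from x = 0 to 45, then a lip 16 mm above the table. A panel flush on the board has its origin at x = 5, z = 9 mm, its z axis leaning 0.21 rad to -x.

How it is judged:
At the end, for the whole second after the job is handed in: Cork panel at rest in the stand, tower up: bottom edge -10 to 25 mm before the back board's foot, under 20 mm above the table, within 25 mm of mid-width, leaning 6 to 26 deg, yaw within 11 deg; white and grey panels at rest in the rack, leaning 3 to 26 deg, bottom edges moved under 30 mm (x of cork_panel in the frame of stand between -0.01 and 0.025 m and y of cork_panel in the frame of stand between -0.025 and 0.025 m and z of cork_panel in the frame of stand below 0.02 m and angle between cork_panel's own z axis and vertical between 0.1 and 0.45 rad and angle between the y axis of cork_panel and the y axis of stand, either way round below 0.2 rad and linear speed of each of cork_panel, white_panel, grey_panel below 0.02 m/s and angular speed of cork_panel below 0.1 rad/s and distance of each of white_panel, grey_panel from where it was at the start of the episode below 0.03 m and angle between white_panel's own z axis and vertical between 0.05 and 0.45 rad and angle between grey_panel's own z axis and vertical between 0.05 and 0.45 rad); the robot touches nothing.
It fails at once if the cork panel is dropped: let go of with its bottom edge more than 35 mm above the table (height (world z) of cork_panel above 0.035 m and contact force between the fingers and cork_panel below 0.001 N).
It fails at once if the white or the grey panel is toppled (more than 35 degrees from vertical) (angle between any of white_panel, grey_panel's own z axis and vertical above 0.61 rad).
It fails at once if the white or the grey panel is drawn out too (bottom edge lifted more than 40 mm above the table) (height (world z) of any of white_panel, grey_panel above 0.04 m).
It also fails if it takes over 48 s, if anything falls off the work surface, if the arm or the gripper's body presses on something with over 40 N, if the wrist force passes 120 N, or if a joint passes its speed limit or range.

ROBOT

A 6-joint arm with a two-finger parallel gripper is mounted at the origin on the work surface. World frame = base frame: x ahead of the robot, y to its left, z up, the work surface at z = 0. Lengths are in m, angles in rad, forces in N, time in s.
With the tool pointing down it reaches from about 0.375 to 0.925 m from the base axis. Payload 5.7 kg.
Tool frame: the origin (TCP) lies midway between the tips of the shut fingers; the grasp point (between the pads) lies 19 mm behind it; z points along the fingers, y is the line along which they close (so a half turn about z gives the same grasp; the last joint's range is limited). The gripper opens to 88 mm and grips with 3 to 60 N. Pads are 20 mm wide; open, the fingers measure 115 mm over their backs; the gripper's body (75 mm by 178 mm) begins 61 mm behind the grasp point.
Start: joints at [-1.229, 0.359, 1.51, -0, 1.272, -0.115], TCP at [0.265, -0.538, 0.223] pointing down, gripper open.
Joint ranges: [-2.97, 2.97], [-1.01, 2.36], [0.21, 2.38], [-0.96, 4.11], [0.2, 2.71], [-2.98, 2.98]. Speed limits (rad/s): [2.39, 2.39, 3.14, 3.14, 3.14, 3.14].

INTERFACE

Orientations are given as a unit quaternion [x, y, z, w].
In Python, from bench import move_ptp, servo_line, goto_joints, move_gripper, sleep, inverse_kinematics, capture, PlanningError, close_job, spot_in, silhouettes, current_clock, current_joint_pos, current_qvel, current_joint_torque, current_position, current_orientation, current_force, current_torque, current_finger_gap, current_grip_force gives the robot as it stands. Calls block until the motion is done:
- move_ptp(position, orientation): joint-space move of the TCP to a pose.
- servo_line(position, orientation=None, rate=0.15, contact_N=None): straight line of the TCP; orientation=None keeps the orientation; rate is the mean speed in m/s. With contact_N (N) it stops when the force on the tool has changed by that much, and returns True; else False.
- goto_joints(angles): joint-space move.
- move_gripper(opening): finger opening in m; the grip force is fixed at half the most; returns when the fingers have stopped.
- sleep(seconds).
- inverse_kinematics(position, orientation): joint angles nearest the present ones, or None.
- capture(name): name is "scene" or "top" or "wrist"; returns a dict with "image" (400x640x3 uint8, blue, green, red), "range_z" (400x640 float32, m along the optical axis (not along the pixel's ray), 0 where there is no reading), "intrinsics" (3x3 intrinsics, pixels), "R" (3x3) and "t" (3): a world point X has camera coordinates R X + t. Camera axes: x right, y down, z forward; pixel columns grow to the right and rows downward; lengths in m; the calibration is good to about 2 mm. A picture is of the moment at which its call begins.
A pose or a line that the arm cannot do raises PlanningError and nothing moves.
- close_job(): hands the job in; it is judged then, once.
Trained networks look in the newest picture that a camera, given by its name, has taken for a name from the list of things; names that differ only in an ending like _2 or _b are one class to them, and where a whole thing is asked for, a point or a joint stands for the part that bears it (a point fixed in the world has none). Each returns a list of dicts, best first, with "conf" (0 to 1); they miss things now and then, are a little off and sometimes report something else, mostly with a low value. They report only what shows in the picture. A call takes as long as a camera call.
- spot_in(camera, query): "xy" ([column, row] in pixels, amid what is visible of it).
- silhouettes(camera, query): "region" (400x640 bool, what is visible of it) and "xy" ([column, row] in pixels, amid what is visible of it).
Readings, each from a call of its own:
- current_clock(): time.
- current_joint_pos(): joint angles.
- current_qvel(): joint speeds.
- current_joint_torque(): joint torques, N m.
- current_position(): TCP position.
- current_orientation(): TCP orientation.
- current_force(): force on the tool from outside, world axes, zero at the start.
- current_torque(): the same for the moment, N m.
- current_finger_gap(): finger opening in m.
- current_grip_force(): force on a finger pad.
Only numpy, scipy, OpenCV 4.12 (cv2) and the standard library are available. Lean on these libraries where they do the work, as an engineer would, in place of code of your own. Each camera call takes 0.05 s, during which the arm holds its last target. There are 200 camera calls.

## Working session

There is one attempt and no reset: what is moved stays moved. The work goes in short steps, each a Python script; the robot and the scene stay as the last script left them, time stands still between calls to the robot, and variables do not carry over. Pictures are saved under pics/ and viewed, at most 10 in all, crops included, and the job is handed in when it is done.

```bash
mkdir -p pics; ls; cat > h.py <<'E'
from bench import *
import numpy as np, cv2
from scipy.spatial.transform import Rotation as Rn
def cloud(c):
    z=c["range_z"];K=c["intrinsics"];v,u=np.mgrid[:400,:640]
    P=np.stack([(u-K[0][2])/K[0][0]*z,(v-K[1][2])/K[1][1]*z,z],-1)
    W=(P-np.array(c["t"]))@np.array(c["R"])
    W[z<=0]=np.nan
    return W
E
python3 - <<'E'
from h import *
for n in ("scene","top"):
    c=capture(n);cv2.imwrite(f"pics/{n}1.png",c["image"]);W=cloud(c)
    np.savez(f"{n}1.npz",W=W,im=c["image"])
    for q in ("cork_panel","white_panel","grey_panel","stand"):
        for d in silhouettes(n,q)[:2]:
            p=W[d["region"]];p=p[~np.isnan(p[:,0])]
            print(n,q,round(d["conf"],2),np.round(d["xy"]),len(p),*[np.round(np.percentile(p,k,axis=0),3) for k in (2,50,98)] if len(p) else "")
E
```

```text
pics
scene cork_panel 0.96 [219. 178.] 3926 [ 0.524 -0.281  0.011] [ 0.546 -0.201  0.063] [ 0.57  -0.13   0.137]
scene white_panel 0.8 [251. 158.] 909 [ 0.507 -0.274  0.017] [ 0.536 -0.144  0.105] [ 0.558 -0.126  0.139]
scene white_panel 0.44 [469. 240.] 8525 [0.509 0.131 0.002] [0.529 0.23  0.018] [0.587 0.321 0.073]
scene grey_panel 0.63 [205. 136.] 777 [ 0.383 -0.36  -0.002] [ 0.503 -0.245  0.105] [ 0.548 -0.123  0.139]
scene stand 0.83 [469. 239.] 8500 [0.51  0.132 0.002] [0.529 0.231 0.018] [0.586 0.322 0.073]
top cork_panel 0.85 [451. 210.] 974 [ 0.515 -0.279  0.027] [ 0.536 -0.199  0.096] [ 0.564 -0.129  0.142]
top white_panel 0.7 [430. 215.] 541 [ 0.503 -0.277  0.052] [ 0.525 -0.173  0.098] [ 0.549 -0.126  0.143]
top grey_panel 0.92 [465. 227.] 672 [ 0.485 -0.271  0.057] [ 0.506 -0.227  0.098] [ 0.538 -0.124  0.143]
top grey_panel 0.59 [199. 215.] 7029 [0.468 0.129 0.004] [0.522 0.224 0.008] [0.58  0.322 0.076]
top stand 0.72 [196. 214.] 6880 [0.468 0.13  0.005] [0.522 0.224 0.008] [0.579 0.322 0.076]
```

View pics/scene1.png

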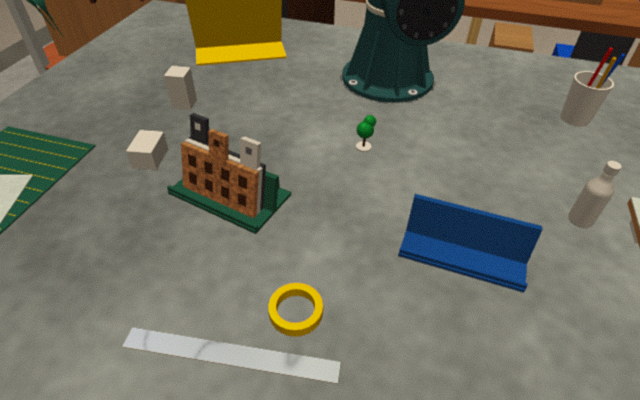

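View pics/top1.png

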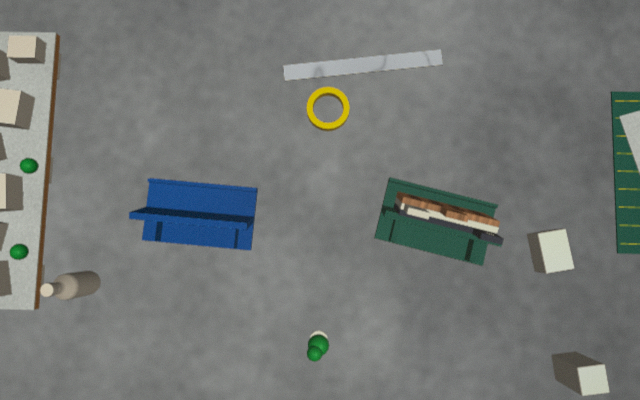

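The scene picture shows the green rack with the cork panel in front at about (219,178), and the grey and white towers behind it at (200,128) and (250,152). The empty blue stand is at (469,240). Both face away from the robot. Next I'll fit their frames.

```bash
cat >> h.py <<'E'
def plane(p,it=4):
    p=p[~np.isnan(p[:,0])]
    for _ in range(it):
        m=np.median(p,0) if _==0 else p.mean(0)
        n=np.linalg.svd(p-m,full_matrices=False)[2][2]
        d=(p-m)@n; p=p[abs(d)<max(2*np.median(abs(d)),.0008)]
    n=n*np.sign(n[0]); return p.mean(0),n,p
def frame(n):  # x=n, y level, z up
    y=np.cross([0,0,1],n);y/=np.linalg.norm(y)
    return np.stack([n,y,np.cross(n,y)],1)
def rect_centre(p,R,c,lo,hi):
    q=(p-c)@R; q=q[(q[:,2]>lo)&(q[:,2]<hi)]
    return np.percentile(q[:,1],[1,99]),len(q)
E
python3 - <<'E'
from h import *
for n in ("scene","top"):
    c=capture(n);W=cloud(c)
    for q in ("cork_panel","stand"):
        d=silhouettes(n,q)[0]; r=cv2.erode(d["region"].astype(np.uint8),np.ones((3,3)))>0
        p=W[r];p=p[~np.isnan(p[:,0])]; full=W[d["region"]]; full=full[~np.isnan(full[:,0])]
        if q=="stand": 
            fl=p[(p[:,2]<.012)&(p[:,2]>.004)]; print(n,"floor z",np.median(fl[:,2]))
            p=p[(p[:,2]>.02)&(p[:,2]<.066)]
        c0,N,pi=plane(p); R=frame(N)
        print(n,q,len(p),len(pi),"c",c0.round(4),"n",N.round(4),"lean",np.degrees(np.arcsin(N[2])).round(2),"yaw",np.degrees(np.arctan2(N[1],N[0])).round(2))
        s=full[abs((full-c0)@N)<.004]
        L=(s-c0)@R
        print("  L y 1/99",np.percentile(L[:,1],[.5,2,98,99.5]).round(4),"z",np.percentile(L[:,2],[.5,2,98,99.5]).round(4), "worldz",np.percentile(s[:,2],[1,99]).round(4))
        if q=="cork_panel":
            t=L[s[:,2]>.108]; print("  tower y",np.percentile(t[:,1],[2,98]).round(4),len(t))
            b=L[s[:,2]<.085]; print("  body y",np.percentile(b[:,1],[1,99]).round(4),len(b))
        else:
            for lo,hi in((0.02,.066),(-.01,.015)):
                t=((full-c0)@R)[(full[:,2]>lo)&(full[:,2]<hi)];print("  y",lo,np.percentile(t[:,1],[.5,2,98,99.5]).round(4))
E
```

```text
scene cork_panel 3728 2253 c [ 0.5469 -0.2045  0.062 ] n [ 0.95   -0.2191  0.2226] lean 12.86 yaw -12.99
  L y 1/99 [-0.0826 -0.0797  0.075   0.0764] z [-0.0556 -0.0533  0.0741  0.0793] worldz [0.0085 0.138 ]
  tower y [-0.0202  0.014 ] 340
  body y [-0.0822  0.0761] 2790
scene floor z 0.005727539116032795
scene stand 3092 1831 c [0.5223 0.2289 0.0438] n [ 0.9749 -0.0661  0.2128] lean 12.28 yaw -3.88
  L y 1/99 [-0.1002 -0.0969  0.0941  0.0968] z [-0.0412 -0.0402  0.0307  0.0314] worldz [0.0042 0.074 ]
  y 0.02 [-0.1005 -0.0973  0.0939  0.0968]
  y -0.01 [-0.0998 -0.0966  0.094   0.0968]
top cork_panel 774 485 c [ 0.5376 -0.2011  0.0926] n [ 0.9396 -0.2173  0.2645] lean 15.34 yaw -13.02
  L y 1/99 [-0.0842 -0.0809  0.0741  0.0746] z [-0.0767 -0.0707  0.0511  0.0523] worldz [0.0191 0.1426]
  tower y [-0.0215  0.012 ] 179
  body y [-0.0842  0.0745] 294
top floor z 0.00747174371760178
top stand 872 292 c [0.4952 0.231  0.0376] n [ 0.0259 -0.0043 -0.9997] lean -88.49 yaw -9.49
  L y 1/99 [-0.0994 -0.0923  0.0837  0.0966] z [-0.0311 -0.03    0.0354  0.0368] worldz [0.0338 0.0422]
  y 0.02 [-0.0997 -0.0992  0.0923  0.0973]
  y -0.01 [-0.1007 -0.0969  0.0961  0.1007]
```

```bash
cat >> h.py <<'E'
Rp=frame(np.array([np.cos(np.radians(12.5))*np.cos(np.radians(-13)),np.cos(np.radians(12.5))*np.sin(np.radians(-13)),np.sin(np.radians(12.5))]))
Op=np.array([.5469,-.2045,.062])+Rp@[-.005,-.003,-.0557]
a=np.radians(-3.88);l=.21
Rs=frame(np.array([np.cos(l)*np.cos(a),np.cos(l)*np.sin(a),np.sin(l)]))
cs=np.array([.5223,.2289,.0438])
Os=cs+Rs@[0,-.0012,-(cs[2]-.008)/np.cos(l)]   # face/floor line, mid width
SG=1
def quat(R,sg=None):
    sg=SG if sg is None else sg
    z=-R[:,2];y=sg*R[:,0]
    return Rn.from_matrix(np.stack([np.cross(y,z),y,z],1)).as_quat()
E
python3 - <<'E'
from h import *
print(Op,Os)
for sg in(1,-1):
    for P in (Op+Rp@[0,0,.097],Op+Rp@[.01,0,.25],Os+Rs@[.007,0,.2],Os+Rs@[.007,0,.1]):
        R=Rp if P[1]<0 else Rs
        j=inverse_kinematics(P,quat(R,sg)); print(sg,None if j is None else np.round(j,2))
E
```

```text
[ 0.55321548 -0.20903696  0.00653811] [0.52983181 0.22718642 0.008     ]
1 [-0.53  0.37  1.89  0.1   0.67 -0.38]
1 [-0.55  0.14  1.76  0.08  1.04 -0.35]
1 [ 0.37  0.21  1.8  -0.11  0.94  0.49]
1 [ 0.35  0.37  1.87 -0.13  0.71  0.51]
-1 [-0.53  0.37  1.89  0.1   0.67  2.76]
-1 [-0.55  0.14  1.76  0.08  1.04  2.79]
-1 [ 0.37  0.21  1.8  -0.11  0.94 -2.65]
-1 [ 0.35  0.37  1.87 -0.13  0.71 -2.63]
```

```bash
python3 - <<'E'
from h import *
move_gripper(.05)
move_ptp(Op+Rp@[0,0,.21],quat(Rp))
c=capture("wrist");cv2.imwrite("pics/w1.png",c["image"]);W=cloud(c)
for d in silhouettes("wrist","cork_panel")[:2]:
    p=W[d["region"]];p=p[~np.isnan(p[:,0])];L=(p-Op)@Rp
    t=L[L[:,2]>.125]; print(d["conf"],len(p),len(t),"towertop x,y,z",*[np.percentile(t[:,k],[2,50,98]).round(4) for k in range(3)] if len(t) else "")
print(current_clock())
E
```

```text
0.92 1597 458 towertop x,y,z [-0.0072 -0.0022  0.0021] [-0.017   0.0013  0.0163] [0.1275 0.1366 0.1379]
3.1917
```

View pics/w1.png

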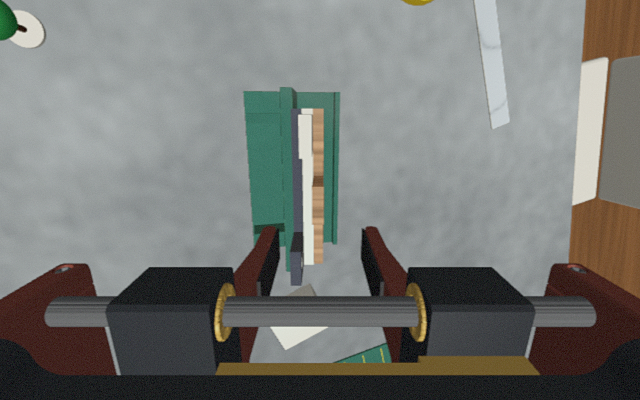

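The wrist view shows the cork tower at (318,180), between the finger lines and about 2 mm nearer the robot than I estimated. I'll correct for that and grasp.

```bash
python3 - <<'E'
from h import *
G=lambda x,z:Op+Rp@[x,0,z]
servo_line(G(-.0022,.150),rate=.15)
print(servo_line(G(-.0022,.102),rate=.06,contact_N=6),current_position()-G(-.0022,.102))
move_gripper(0.0)
print("gap",current_finger_gap(),"F",current_grip_force(),current_force().round(2) if hasattr(current_force(),'round') else current_force())
c=capture("scene");cv2.imwrite("pics/s2.png",cv2.resize(c["image"][80:260,120:400],None,fx=2.5,fy=2.5))
print(current_clock())
E
```

```text
False [ 1.50282554e-04 -5.86291980e-05  1.44039974e-04]
gap 0.009721294623793656 F 29.996614158153534 [ 0.01 -0.82  0.38]
5.4417
```

View pics/s2.png

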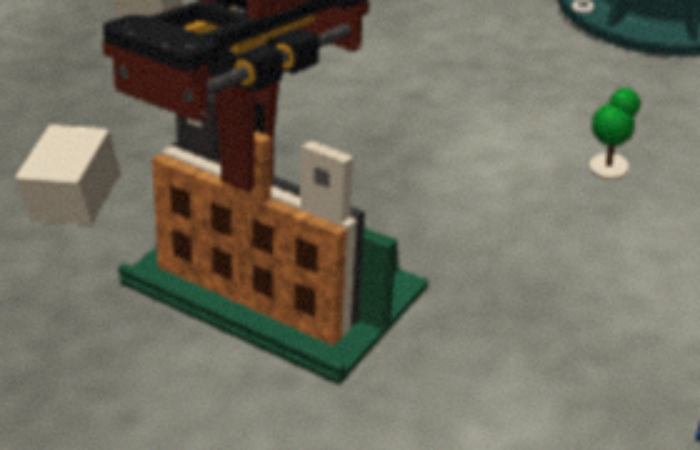

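The gripper has the tower: gap 9.7 mm at 30 N, near (245,160), and the other panels haven't moved. Next I draw it out and measure its pose in the hand.

```bash
python3 - <<'E'
from h import *
G=lambda x,z:Op+Rp@[x,0,z]
servo_line(G(.005,.105),rate=.04)
servo_line(G(.010,.150),rate=.08)
servo_line(G(.012,.26),rate=.15)
print("gap",current_finger_gap(),"F",current_grip_force(),current_force())
c=capture("scene");W=cloud(c);cv2.imwrite("pics/s3.png",c["image"])
for q in("cork_panel","white_panel","grey_panel"):
    for d in silhouettes("scene",q)[:1]:
        p=W[d["region"]];p=p[~np.isnan(p[:,0])]
        c0,N,pi=plane(p);print(q,d["conf"],len(p),len(pi),c0.round(4),"lean",np.degrees(np.arcsin(N[2])).round(2),"yaw",np.degrees(np.arctan2(N[1],N[0])).round(2))
        if q[0]=="c":
            T=current_position();Rt=Rn.from_quat(current_orientation()).as_matrix()
            Rh=np.stack([Rt[:,1],-Rt[:,0]*-1*-1,-Rt[:,2]],1)  # gripper-held panel axes
            Rh[:,1]=np.cross(Rh[:,2],Rh[:,0])
            s=p[abs((p-c0)@N)<.004];L=(s-T)@Rh
            k=L[:,2]<-.02
            print("x",np.median(L[k,0]),"slope",np.polyfit(L[k,2],L[k,0],1),"y",np.percentile(L[k,1],[1,99]),"z",np.percentile(L[:,2],[.5,99.5]))
            for sel in np.array_split(np.argsort(L[:,1]),8): print(L[sel,1].mean().round(3),np.percentile(L[sel,2],1.).round(4),end="; ")
print(current_clock())
E
```

```text
gap 0.009718106471931895 F 29.999066591262817 [ 1.24522258  0.36469987 -0.93060626]
cork_panel 0.68 5144 2685 [ 0.5277 -0.1929  0.216 ] lean 12.29 yaw -12.97
x 0.006776726881933046 slope [-0.00129981  0.00667876] y [-0.0783324   0.07926817] z [-0.10046023  0.02507399]
-0.068 -0.1; -0.045 -0.1005; -0.023 -0.1002; -0.003 -0.1; 0.015 -0.0999; 0.033 -0.0989; 0.053 -0.0994; 0.072 -0.0987; white_panel 0.94 4004 2438 [ 0.5383 -0.1962  0.0613] lean 12.84 yaw -12.96
grey_panel 0.95 678 320 [ 0.505 -0.243  0.11 ] lean 10.91 yaw -11.44
7.5833
```

View pics/s3.png

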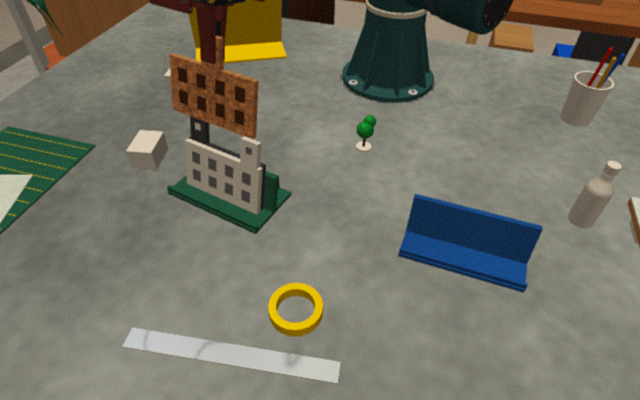

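The panel is held straight (lean 12.3°, centred within 1 mm, bottom 100 mm below the TCP), seen at (213,92). White and grey are still in the rack. I carry it to the stand.

```bash
python3 - <<'E'
from h import *
servo_line(Op+Rp@[.012,0,.29],rate=.15)
q=quat(Rs);S=lambda x,z:Os+Rs@[x,0,z]
move_ptp(S(.012,.27),q)
servo_line(S(.0085,.16),q,rate=.12)
c=capture("scene");W=cloud(c);cv2.imwrite("pics/s4.png",c["image"][100:330,320:620])
d=silhouettes("scene","cork_panel")[0];p=W[d["region"]];p=p[~np.isnan(p[:,0])]
c0,N,pi=plane(p);s=p[abs((p-c0)@N)<.004];L=(s-Os)@Rs;k=L[:,2]<.13
print(len(p),"lean",np.degrees(np.arcsin(N[2])),"yaw",np.degrees(np.arctan2(N[1],N[0])),"x",np.median(L[k,0]),"y",np.percentile(L[k,1],[1,99]),"z",np.percentile(L[:,2],[.5,99.5]),current_clock())
E
```

```text
6442 lean 12.01610759159773 yaw -3.7842867712807307 x 0.014955934453822156 y [-0.07945035  0.07725529] z [0.05915976 0.1882597 ] 10.675
```

View pics/s4.png

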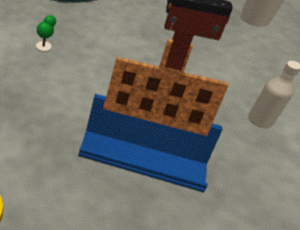

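The panel hangs parallel to the board and centred, with a gap of about 5 mm. I lower it until it touches, then release.

```bash
python3 - <<'E'
from h import *
S=lambda x,z:Os+Rs@[x,0,z]
servo_line(S(.0078,.110),rate=.1)
hit=servo_line(S(.0078,.096),rate=.02,contact_N=3)
L=(current_position()-Os)@Rs;print("hit",hit,L,current_force())
c=capture("scene");W=cloud(c)
d=silhouettes("scene","cork_panel")[0];p=W[d["region"]];p=p[~np.isnan(p[:,0])]
c0,N,pi=plane(p);s=p[abs((p-c0)@N)<.004];l=(s-Os)@Rs
print("lean",np.degrees(np.arcsin(N[2])),"x",np.median(l[:,0]),"z",np.percentile(l[:,2],[.5,99.5]),current_clock())
cv2.imwrite("pics/s5.png",c["image"][100:330,320:620])
E
```

```text
hit True [7.85744114e-03 3.55036152e-07 9.84159773e-02] [-1.03903876 -0.32893729  5.56400155]
lean 11.965218314859083 x 0.013616240677717918 z [-0.00353095  0.12771768] 12.0083
```

View pics/s5.png

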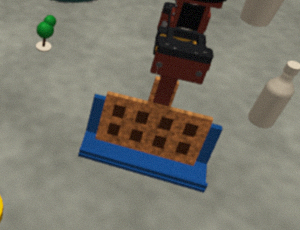

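The foot is on the tray floor. I'll nudge it gently back against the board, open, and back off along the panel axis.

```bash
python3 - <<'E'
from h import *
print(servo_line(current_position()+Rs@[-.004,0,.0005],rate=.02,contact_N=3),((current_position()-Os)@Rs).round(4))
move_gripper(.04)
servo_line(current_position()+Rs@[0,0,.16],rate=.15)
sleep(1)
c=capture("scene");W=cloud(c)
for q in("cork_panel","white_panel","grey_panel"):
    d=silhouettes("scene",q)[0];p=W[d["region"]];p=p[~np.isnan(p[:,0])]
    c0,N,pi=plane(p);s=p[abs((p-c0)@N)<.004];l=(s-Os)@Rs
    print(q,d["conf"],c0.round(4),"lean",np.degrees(np.arcsin(N[2])),"yaw",np.degrees(np.arctan2(N[1],N[0])))
    if q[0]=="c":print(np.median(l[:,0]),np.percentile(l[:,1],[1,99]),np.percentile(l[:,2],[.5,99.5]))
cv2.imwrite("pics/s6.png",c["image"]);print(current_clock())
E
```

```text
True [0.0053 0.0002 0.099 ]
cork_panel 0.91 [0.5293 0.2269 0.0602] lean 12.668202418125645 yaw -3.830338475559386
0.010349968094924899 [-0.07888421  0.07673491] [-0.00258331  0.13137792]
white_panel 0.69 [ 0.5382 -0.1963  0.0622] lean 12.764178887894829 yaw -12.972828640395617
grey_panel 0.64 [ 0.5057 -0.2402  0.1104] lean 11.215496963920131 yaw -11.719511082779523
15.2917
```

View pics/s6.png

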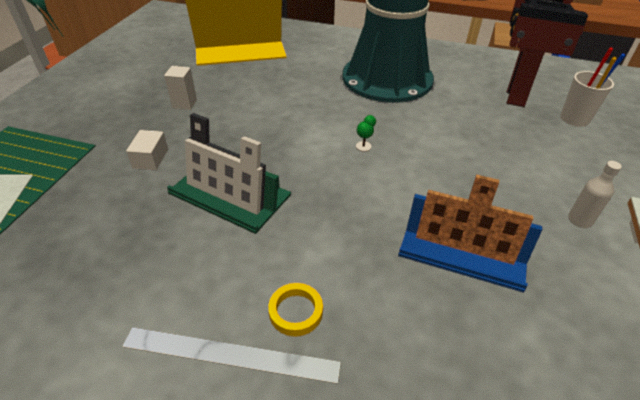

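The cork panel leans flush and centred in the blue stand at (475,225). White and grey are unmoved at (225,170), and the gripper is clear.

```bash
python3 -c "
from bench import *
print(close_job())"
```

```text
the job is handed in; nothing more can be done
None
```

I set the cork panel in the blue stand and handed the job in at about 15 s: tower up, centred within about 2 mm, leaning 12.7° against the back board, with the white and grey panels still leaning in the rack; the judge's verdict was not shown.

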